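# Find the true balance base plate with a straightedge

## Task

Only one of the three balance base plates in the cradle has its pan seat pressed fully home; the seats of the other two stand slightly proud, too little to trust by eye. Find the good one: lay the straightedge on its underside lengthwise along the middle of a plate, centred over the seat, let go, and with closed fingertips press gently down on its red-end pad, and then on its plain-end pad, holding each press for about half a second; if it rocks, move the straightedge to another plate. When it has borne both presses without rocking, leave it lying centred there, and disturb nothing else on the bench.

Things in the scene. Friction and masses are not known exactly. Their poses are not given: they have to be found in the camera images.
- edge_center (a point): Straightedge: steel bar 180 mm long, 20 wide, 30 tall, 0.3 kg, black grip band mid-way, red cap on one end. Point: the bar's centre, 15 mm above its underside; x to the red end (+90 mm), z up. On top, at the middle and 68 mm either side, rubber press pads 34 x 18 mm (red one at the red end) stand 8 mm proud and give 1 mm per 8 N. Starts on the bench on its 20 mm wide underside.
- cradle: Grey plastic cradle, 230 x 290 mm, fixed (place, yaw, height vary; it stands 0 to 6 mm off the bench on feet), holding three equal, rigid aluminium balance base plates side by side, 85 mm apart along y. Origin: centre of its underside; z up. Each plate is 170 mm long (along the cradle's x), 60 mm wide, its level upper face 35 mm above the origin, with a steel pan seat 28 mm across in its middle.
- face_1 (a point): Centre of the upper face of the base plate on the +y side of the cradle; x along the plate's 170 mm length, z up. Its seat may be home (the straightedge beds on the face) or about 2.5 mm proud (the straightedge rests on the seat; an end pressed with 1 to 2 N tips about 0.035 rad down to the plate's end). Which plate is good varies.
- face_2 (a point): Centre of the upper face of the base plate on the middle of the cradle; x along the plate's 170 mm length, z up. Its seat may be home (the straightedge beds on the face) or about 2.5 mm proud (the straightedge rests on the seat; an end pressed with 1 to 2 N tips about 0.035 rad down to the plate's end). Which plate is good varies.
- face_3 (a point): Centre of the upper face of the base plate on the -y side of the cradle; x along the plate's 170 mm length, z up. Its seat may be home (the straightedge beds on the face) or about 2.5 mm proud (the straightedge rests on the seat; an end pressed with 1 to 2 N tips about 0.035 rad down to the plate's end). Which plate is good varies.
- reagent_mid (a point): Bystander: white plastic reagent jar, 72 mm across, 150 mm tall, black cap. Point half-way up. Leave it where it is.
- beaker_mid (a point): Bystander: glass beaker, 70 mm across, 90 mm tall. Point half-way up. Leave it where it is.
- scoop_mid (a point): Bystander: yellow measuring scoop, cup 54 mm across and 30 mm tall with a flat handle. Point in its cup. Leave it where it is.
- roll_mid (a point): Bystander: white paper roll standing on end, 100 mm across, 100 mm tall. Point at its centre. Leave it where it is.
- weight_mid (a point): Bystander: brass knobbed calibration weight, 28 mm across, 44 mm tall. Point half-way up. Leave it where it is.
- jar_small_mid (a point): Bystander: small white jar, 48 mm across, 75 mm tall, black cap. Point half-way up. Leave it where it is.
- driver_mid (a point): Bystander: screwdriver with a green handle, lying down. Point near its middle. Leave it where it is.

How it is judged:
On the way, in this order (a step that is already met when the one before it is completed fails the run):
1. with the straightedge lying centred on a plate, its top is pressed at the red-end pad with more than 2 N for 0.2 s and it bears on the plate without tipping (under 0.015 rad) (contact force between the fingers and straightedge above 2 N and z of the grasp point in the frame of edge_center above 0.025 m and x of the grasp point in the frame of edge_center above 0.04 m and angle between edge_center's own z axis and vertical below 0.015 rad and contact force between straightedge and cradle above 3 N and (horizontal distance between edge_center and face_1 below 0.015 m or horizontal distance between edge_center and face_2 below 0.015 m or horizontal distance between edge_center and face_3 below 0.015 m)), for 0.2 s.
2. then likewise at the plain-end pad (contact force between the fingers and straightedge above 2 N and z of the grasp point in the frame of edge_center above 0.025 m and x of the grasp point in the frame of edge_center below -0.04 m and angle between edge_center's own z axis and vertical below 0.015 rad and contact force between straightedge and cradle above 3 N and (horizontal distance between edge_center and face_1 below 0.015 m or horizontal distance between edge_center and face_2 below 0.015 m or horizontal distance between edge_center and face_3 below 0.015 m)), for 0.2 s.
At the end, for the whole second after the job is handed in: The straightedge lies at rest and released along the plate on which it does not rock: its centre within 15 mm of the plate's centre, within 0.12 rad of the plate's length, tilted less than 0.012 rad, its underside bearing on the plate's face (over 1 N) and not on a proud seat ((horizontal distance between edge_center and face_1 below 0.015 m or horizontal distance between edge_center and face_2 below 0.015 m or horizontal distance between edge_center and face_3 below 0.015 m) and angle between the x axis of edge_center and the x axis of cradle, either way round below 0.12 rad and angle between edge_center's own z axis and vertical below 0.012 rad and contact force between straightedge and cradle above 1 N and linear speed of straightedge below 0.02 m/s and contact force between the fingers and straightedge below 0.1 N); the robot touches nothing.
It fails at once if the straightedge is pressed from above with more than 18 N (contact force between the fingers and straightedge above 18 N and z of the grasp point in the frame of edge_center above 0.025 m).
It fails at once if the fingers push on the cradle with more than 15 N (contact force between the fingers and cradle above 15 N).
It fails at once if a bystander is moved more than 25 mm (distance of any of reagent_mid, beaker_mid, scoop_mid, roll_mid, weight_mid, jar_small_mid, driver_mid from where it was at the start of the episode above 0.025 m).
It also fails if it takes over 72 s, if anything falls off the work surface, if the arm or the gripper's body presses on something with over 40 N, if the wrist force passes 120 N, or if a joint passes its speed limit or range.

## Robot

A 6-joint arm with a two-finger parallel gripper is mounted at the origin on the work surface. World frame = base frame: x ahead of the robot, y to its left, z up, the work surface at z = 0. Lengths are in m, angles in rad, forces in N, time in s.
With the tool pointing down it reaches from about 0.225 to 0.725 m from the base axis. Payload 3.1 kg.
Tool frame: the origin (TCP) lies between the finger pads; the fingertips stand 25 mm ahead of it and the grasp point (between the pads) lies 6 mm ahead of it; z points along the fingers, y is the direction in which the jaws open and shut (so a half turn about z gives the same grasp; the last joint's range is limited). The gripper opens to 85 mm and grips with 20 to 120 N. Pads are 22 mm wide; open, the fingers measure 114 mm over their backs; the gripper's body (76 mm by 85 mm) begins 54 mm behind the grasp point. The pads swing forward as they close: fully open they stand 13 mm farther back than shut.
Start: joints at [1.056, 0.048, 0.099, 1.622, 0, 1.443], TCP at [0.198, 0.486, 0.256] pointing down, gripper open.
Joint ranges: [-2.91, 2.91], [-0.99, 1.94], [-1.21, 1.42], [-2.12, 2.29], [-1.49, 1.47], [-3.14, 3.14]. Speed limits (rad/s): [2.79, 2.79, 3.14, 3.14, 3.14, 3.14].

## Interface

Orientations are given as a rotation vector (axis times angle).
In Python, from rig import env gives the robot as it stands.
- The arm moves only by the shell command python3 -m pendant 'ROWS' [FORCE]. ROWS is JSON, a list of rows, each a list of 7 numbers: the shift along the tool's x, y, z each as a share of 10 cm, from -1 to 1, then the turn, a rotation vector about the tool's x, y, z each as a share of pi/4 rad, from -1 to 1, then the closure, from 0 (fully open) to 1 (shut). A call has 1 to 12 rows; each row is the pose to reach, as a shift and turn from the pose commanded when the call began, along the tool's axes at that moment; what a row does not reach only later rows make up. A row lasts 1/10 s, in which the tool goes at most 50 mm and 8.59 degrees, less where a joint would pass 70% of its speed; a pose out of reach is approached as far as the arm can. A call with a number of a shift or a turn outside -1 to 1 is refused whole. A call with a gripper value outside its range is refused whole. The fingers move at their own pace and stop on an object; FORCE is the grip in N (left out, the last holds). Time passes only in rows, so rows that repeat a pose let the fingers close. It gives the time, the measured TCP pose, the force and the opening at its end, in the units of the state.
- env.sense(): the state, without advancing time (a new reading comes with each control period).
- env.snapshot(name): name is "scene" or "top" or "wrist"; returns a dict with "image" (400x640x3 uint8, red, green, blue), "mtx" (3x3 intrinsics, pixels), "origin" and "rotation" of the camera in the world. Camera axes: x right, y down, z forward; pixel columns grow to the right and rows downward; lengths in m; the calibration is good to about 2 mm. The wrist camera is an equidistant fisheye: a pixel r from the principal point sees the ray r / f radians off the axis. A picture is of the moment at which its call begins. There is no depth.
- env.sign_off(): hands the job in, once; it reports no verdict.
Trained networks look in a picture, given as the dict that the camera call returned (one of the last four; its "shot" number tells which), for a name from the list of things; names that differ only in an ending like _2 or _b are one class to them, and where a whole thing is asked for, a point or a joint stands for the part that bears it (a point fixed in the world has none). Each returns a list of dicts, best first, with "score" (0 to 1); they miss things now and then, are a little off and sometimes report something else, mostly with a low value. They report only what shows in the picture. A call takes as long as a camera call.
- env.masks_of(name, picture): "pixels" (400x640 bool, what is visible of it) and "bbox" ([left, top, right, bottom] in pixels, round what is visible of it).
The state is a dict: "time": time; "q": joint angles; "joint_velocities": joint speeds; "effort": joint torques, N m; "ee_pos": TCP position; "ee_rot": TCP orientation; "ft_force": force on the tool from outside, world axes, zero at the start; "moment": the same for the moment, N m; "finger_gap": finger opening in m.
Only numpy, scipy, OpenCV 4.12 (cv2) and the standard library are available. Lean on these libraries where they do the work, as an engineer would, in place of code of your own. Each camera call takes 0.05 s, during which the arm holds its last target.

## Working session

There is one attempt and no reset: what is moved stays moved. The work goes in short steps, Python scripts to look and compute and a shell command to move; the robot and the scene stay as the last step left them, time stands still between calls to the robot, and variables do not carry over. Pictures are saved under pics/ and viewed, and the job is handed in when it is done.

```bash
ls; mkdir -p pics
python3 - <<'E'
from rig import env
import cv2
print(env.sense())
for n in ["scene","top","wrist"]:
    s=env.snapshot(n)
    print(n,s["mtx"].tolist(),s["origin"],s["rotation"].tolist() if hasattr(s["rotation"],'tolist') else s["rotation"])
    cv2.imwrite(f"pics/{n}0.png",s["image"][:,:,::-1])
E
```

```text
pics
{'time': 0.0, 'q': array([1.05619932e+00, 4.87203853e-02, 9.75766534e-02, 1.62198074e+00,
       1.65569061e-05, 1.44298173e+00]), 'joint_velocities': array([ 0.0013146 , -0.00032599, -0.00031068, -0.00073784, -0.0020536 ,
       -0.00102891]), 'effort': array([ 9.12204814e-05, -3.38777196e+01,  3.20017004e+01,  2.01727333e-02,
       -2.46315758e-04,  3.08277222e-06]), 'ee_pos': array([0.19777625, 0.48572737, 0.25512225]), 'ee_rot': array([-0.60363173, -3.08228888,  0.00346097]), 'ft_force': array([-0.54320449,  0.09749971,  0.3195785 ]), 'moment': array([-0.00286531,  0.06278188, -0.02412984]), 'finger_gap': 0.08562683956026082}
scene [[456.8499981329319, 0.0, 314.91337538603904], [0.0, 456.8499981329319, 201.80808465434976], [0.0, 0.0, 1.0]] [1.04694604 0.86951624 0.82133092] [-0.7060444396290534, -2.5326373937918745, 1.2420377992237464]
top [[397.9663782189905, 0.0, 315.9340398951224], [0.0, 397.9663782189905, 196.46965330367027], [0.0, 0.0, 1.0]] [0.32135676 0.0655814  1.14439903] [-2.0867039889779515, 2.1283248689352057, -0.23844246045974035]
wrist [[309.70691628693146, 0.0, 318.7275364270648], [0.0, 309.70691628693146, 195.51514836099128], [0.0, 0.0, 1.0]] [0.12069448 0.51701657 0.37310008] [2.373086910866256, 1.5938306196685288, 0.25869510470051327]
```

View pics/scene0.png

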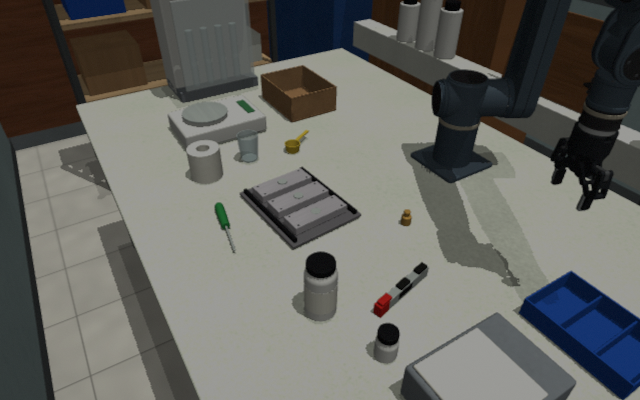

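View pics/top0.png

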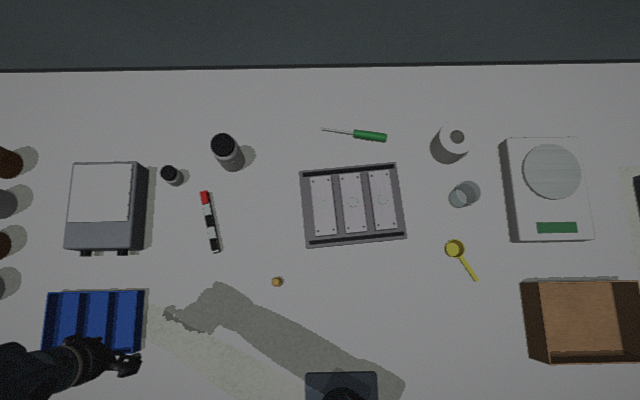

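View pics/wrist0.png

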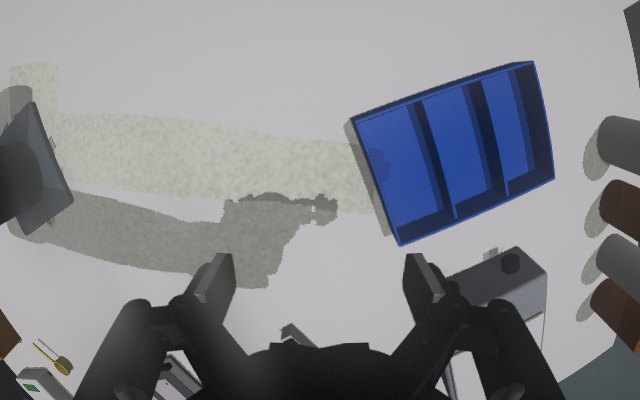

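```bash
cat > h.py <<'E'
from rig import env
import numpy as np, cv2
from scipy.spatial.transform import Rotation as R
def ray(s,uv,fish=False):
    uv=np.atleast_2d(np.asarray(uv,float)); K=s["mtx"]
    a=(uv-[K[0][2],K[1][2]])/[K[0][0],K[1][1]]
    if fish:
        th=np.linalg.norm(a,axis=1)+1e-12
        d=np.c_[a/th[:,None]*np.sin(th)[:,None],np.cos(th)]
    else: d=np.c_[a,np.ones(len(a))]
    return R.from_rotvec(s["rotation"]).apply(d)
def onz(s,uv,z,fish=False):
    d=ray(s,uv,fish); o=np.asarray(s["origin"])
    return o+d*((z-o[2])/d[:,2])[:,None]
def proj(s,P,fish=False):
    K=s["mtx"];p=R.from_rotvec(s["rotation"]).inv().apply(np.atleast_2d(P)-s["origin"])
    if fish:
        r=np.linalg.norm(p[:,:2],axis=1); th=np.arctan2(r,p[:,2]); a=p[:,:2]/r[:,None]*th[:,None]
    else: a=p[:,:2]/p[:,2:]
    return a*[K[0][0],K[1][1]]+[K[0][2],K[1][2]]
def delta(pos,rotm=None,st=None):
    """shift/turn in pendant units from current measured pose"""
    st=st or env.sense(); r=R.from_rotvec(st["ee_rot"])
    d=r.inv().apply(np.asarray(pos)-st["ee_pos"])/0.1
    t=(r.inv()*rotm).as_rotvec()/(np.pi/4) if rotm is not None else np.zeros(3)
    return np.round(d,4),np.round(t,4)
def down(yaw):
    """tool down, tool x axis at world yaw; tool y = perpendicular"""
    return R.from_euler('z',yaw)*R.from_rotvec([np.pi,0,0])
E
python3 - <<'E'
from h import *
for n in ["top","scene"]:
    s=env.snapshot(n); im=s["image"].copy()
    for k in ["edge_center","cradle","face_1","weight_mid","jar_small_mid","reagent_mid","driver_mid","beaker_mid","scoop_mid"]:
        try: m=env.masks_of(k,s)
        except Exception as e: print(k,e); continue
        for d in m[:3]: print(n,k,round(d["score"],2),d["bbox"],d["pixels"].sum(), cv2.minAreaRect(np.argwhere(d["pixels"])[:,::-1].astype(np.float32)))
        if m and k in("edge_center","cradle"):
            im[cv2.morphologyEx(m[0]["pixels"].astype(np.uint8),cv2.MORPH_GRADIENT,np.ones((3,3)))>0]=[0,255,0]
    c=im[140:290,150:430] if n=="top" else im[150:340,220:450]
    c0=s["image"][140:290,150:430] if n=="top" else s["image"][150:340,220:450]
    f=2.8
    cv2.imwrite(f"pics/{n}_m.png",cv2.resize(c,None,fx=f,fy=f)[:,:,::-1])
    cv2.imwrite(f"pics/{n}_c.png",cv2.resize(c0,None,fx=f,fy=f,interpolation=cv2.INTER_CUBIC)[:,:,::-1])
E
```

```text
top edge_center 0.92 [197.8, 190.8, 218.3, 256.9] 620 ((209.5590057373047, 221.745849609375), (63.78860855102539, 10.929633140563965), 76.50426483154297)
top cradle 0.66 [297.1, 163.3, 405.9, 249.2] 7450 ((351.6138610839844, 204.63861083984375), (78.01091766357422, 100.7972640991211), 84.2894058227539)
top face_1 0.75 [299.4, 162.1, 406.2, 250.0] 7473 ((351.3109436035156, 204.7987823486328), (78.51681518554688, 102.0387191772461), 83.6598129272461)
top weight_mid 0.62 [268.9, 277.4, 278.8, 286.8] 86 ((276.0, 281.5), (9.0, 10.0), 90.0)
top jar_small_mid 0.67 [162.9, 165.4, 181.6, 187.5] 340 ((170.75, 175.25), (24.041629791259766, 16.26345443725586), 45.0)
top reagent_mid 0.61 [206.3, 135.0, 241.4, 170.5] 958 ((227.03842163085938, 152.30767822265625), (42.711917877197266, 26.9029598236084), 56.3099365234375)
top driver_mid 0.74 [450.4, 181.4, 480.7, 205.9] 696 ((463.5850830078125, 192.94400024414062), (25.31535530090332, 33.753807067871094), 75.0685806274414)
top driver_mid 0.52 [322.0, 127.7, 384.1, 144.2] 263 ((353.47528076171875, 134.24752807617188), (63.88138961791992, 8.1593046188
[... 814 characters left out ...]
7.5, 224.5] 134 ((405.5, 217.0), (16.0, 9.0), 90.0)
scene jar_small_mid 0.8 [374.9, 323.5, 400.3, 364.3] 796 ((385.0, 343.0), (38.0, 24.0), 90.0)
scene reagent_mid 0.9 [302.6, 251.1, 339.1, 320.7] 2036 ((319.5, 286.0), (68.0, 33.0), 90.0)
scene driver_mid 0.5 [211.9, 203.1, 228.7, 229.8] 210 ((221.45889282226562, 215.8904266357422), (28.440998077392578, 7.958798408508301), 69.44395446777344)
scene beaker_mid 0.73 [237.3, 127.9, 260.0, 162.8] 623 ((247.4307098388672, 145.3069305419922), (33.532752990722656, 21.293794631958008), 84.2894058227539)
scene scoop_mid 0.7 [286.1, 128.7, 309.8, 155.5] 243 ((297.5703125, 142.52162170410156), (15.284333229064941, 27.449413299560547), 62.10273361206055)
```

View pics/top_c.png

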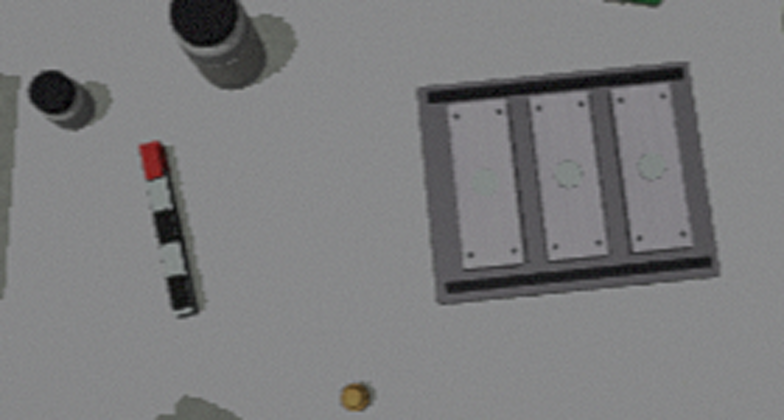

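View pics/scene_c.png

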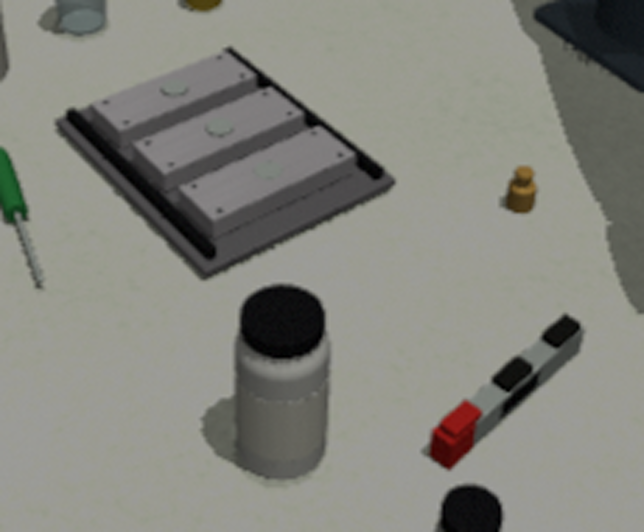

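```bash
cat > fit.py <<'E'
from h import *
from scipy.optimize import minimize
def hull_mask(s,P,fish=False):
    uv=proj(s,P,fish); h=cv2.convexHull(uv.astype(np.float32))
    m=np.zeros((1600,2560),np.uint8); cv2.fillConvexPoly(m,np.round((h+0.5)*4-0.5).astype(np.int32),1)
    return cv2.resize(m.astype(np.float32),(640,400),interpolation=cv2.INTER_AREA)
def box(lx,ly,z0,z1): return np.array([[a*lx/2,b*ly/2,z] for a in(-1,1) for b in(-1,1) for z in(z0,z1)])
def place(B,x,y,yaw,z=0): return R.from_euler('z',yaw).apply(B)+[x,y,z]
def fit(obs,shapes,x0,zf=0):
    def cost(p):
        c=0
        for s,m in obs:
            M=np.zeros((400,640),np.float32)
            for B in shapes: M=np.maximum(M,hull_mask(s,place(B,p[0]/100,p[1]/100,p[2]/10,zf)))
            c+=1-np.minimum(M,m).sum()/np.maximum(M,m).sum()
        return c
    r=minimize(cost,[x0[0]*100,x0[1]*100,x0[2]*10],method='Nelder-Mead',options=dict(initial_simplex=np.array([x0[0]*100,x0[1]*100,x0[2]*10])+np.array([[0,0,0],[1,0,0],[0,1,0],[0,0,.6]]),maxiter=150))
    return r.x/[100,100,10],r.fun
bar=[box(.18,.02,0,.03)]+[place(box(.034,.018,.03,.038),d,0,0) for d in(-.068,0,.068)]
E
python3 - <<'E'
from fit import *
obs=[]
for n in["top","scene"]:
    s=env.snapshot(n); m=env.masks_of("edge_center",s)[0]["pixels"].astype(np.float32); obs.append((s,m))
s=obs[0][0]
a=onz(s,[[204.5,196],[215,249]],.03); print(a)
x0=[*a.mean(0)[:2],np.arctan2(*(a[0]-a[1])[[1,0]])]; print(x0)
for o in (obs,obs[:1],obs[1:]): print(fit(o,bar,x0))
# cradle via hole clicks, plate order 1..3, crop->px
def t(c): return (np.array(c)+.5)/2.8-.5+[150,140]
H={1:[(457,117),(499,112),(514,251),(471,256)],2:[(538,108),(581,104),(598,243),(555,247)],3:[(620,100),(662,96),(682,234),(640,238)]}
for k,v in H.items():
    w=onz(s,t(v),.038); print(k,w.mean(0),np.arctan2(*(w[0]+w[1]-w[2]-w[3])[[1,0]]))
E
```

```text
[[0.57792011 0.37636637 0.03      ]
 [0.42592772 0.34096986 0.03      ]]
[np.float64(0.5019239118467433), np.float64(0.35866811504909635), np.float64(0.22880522906477332)]
(array([0.51006755, 0.36284611, 0.23836552]), np.float64(0.21934884786605835))
(array([0.50594332, 0.36246058, 0.24103695]), np.float64(0.08001202344894409))
(array([0.50936734, 0.36122591, 0.23413761]), np.float64(0.07628226280212402))
1 [0.54325745 0.03759692 0.038     ] 0.07803471573963619
2 [ 0.55041782 -0.04653916  0.038     ] 0.07928247132882647
3 [ 0.55758728 -0.13125648  0.038     ] 0.08491513156475962
```

Run:
```python
from h import *
st=env.sense(); M=R.from_rotvec(st["ee_rot"]).as_matrix(); print(np.round(M,3))
for y in (0.237,0.237+np.pi): print(delta([.507,.362,.17],down(y)))
```

```text
[[-0.926  0.377  0.   ]
 [ 0.377  0.926  0.   ]
 [-0.     0.    -1.   ]]
(array([-3.3298,  0.0151,  0.8632]), array([ 0.    , -0.    ,  3.2058]))
(array([-3.3298,  0.0151,  0.8632]), array([ 0.    ,  0.    , -0.7942]))
```

```bash
python3 -m pendant '[[-0.5,0,0,0,0,-0.19,0],[-1,0,0.2,0,0,-0.38,0],[-1,0,0.3,0,0,-0.57,0],[-1,0,0.3,0,0,-0.76,0],[-1,0,0.3,0,0,-0.794,0]]'
python3 - <<'E'
from h import *
print(delta([.507,.362,.17],down(.237+np.pi)))
E
```

```text
time: 1.85
ee_pos: [0.2911, 0.4477, 0.2253]
ee_rot: [0.374, -3.118, 0.002]
ft_force: [-0.0, 0.2, 0.8]
finger_gap: 0.0854
(array([-1.8958, -1.3428,  0.5513]), array([-0.0013, -0.002 ,  0.0024]))
```

```bash
python3 -m pendant '[[-0.4,-0.28,0.1,0,0,0,0],[-0.8,-0.56,0.2,0,0,0,0],[-0.95,-0.67,0.25,0,0,0,0]]'; python3 -m pendant '[[-0.4,-0.28,0.1,0,0,0,0],[-0.8,-0.56,0.2,0,0,0,0],[-0.95,-0.67,0.25,0,0,0,0],[-0.95,-0.67,0.25,0,0,0,0],[-0.95,-0.67,0.25,0,0,0,0]]'
python3 - <<'E'
from h import *
print(delta([.507,.362,.17],down(.237+np.pi)))
s=env.snapshot("wrist");cv2.imwrite("pics/w1.png",s["image"][:,:,::-1]); print(s["origin"],s["rotation"])
m=env.masks_of("edge_center",s)
for d in m[:2]: print(d["score"],d["bbox"])
E
```

```text
time: 2.15
ee_pos: [0.4017, 0.4038, 0.2]
ee_rot: [-0.366, 3.12, -0.002]
ft_force: [-0.8, -0.0, -0.3]
finger_gap: 0.0856
time: 2.65
ee_pos: [0.5061, 0.3629, 0.1761]
ee_rot: [0.37, -3.118, -0.001]
ft_force: [-0.2, -0.4, 0.1]
finger_gap: 0.0852
(array([-0.0063, -0.0107,  0.0607]), array([ 0.0007, -0.0022, -0.0007]))
[0.42531941 0.34356513 0.29408151] [1.8072007  2.2907208  0.37433375]
0.65 [303.4, 84.1, 331.0, 275.5]
```

View pics/w1.png

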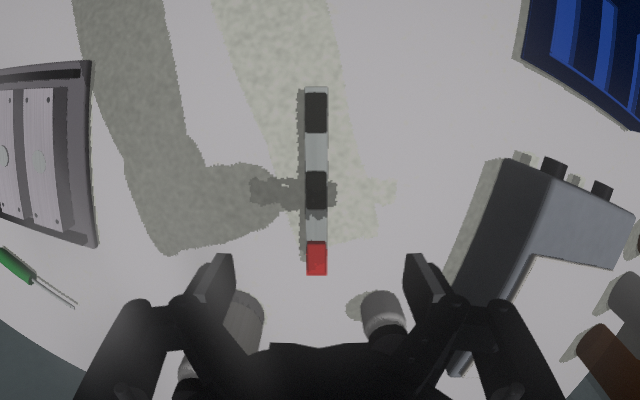

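Run:
```python
from fit import *
s=env.snapshot("wrist")
w=onz(s,[[316,112],[316,190],[317,258]],.038,True); print(w)
w=onz(s,[[306,93],[327,93],[306,132],[327,132],[306,172],[327,172],[306,208],[327,208]],.038,True); print(w)
from fit import place,box
st=env.sense()
c=w.mean(0)
for x,y,yaw in ((.507,.362,.237),(.506,.3625,.241),(.509,.361,.234)):
    print(proj(s,place(np.array([[.051,0,.038],[.085,0,.038],[-.017,0,.038],[.017,0,.038],[-.085,0,.038],[-.051,0,.038]]),x,y,yaw),True).round(0).tolist())
```

```text
[[0.43916169 0.34545592 0.038     ]
 [0.5045862  0.36110617 0.038     ]
 [0.57045063 0.37774935 0.038     ]]
[[0.42569296 0.33384083 0.038     ]
 [0.42170584 0.35047708 0.038     ]
 [0.45734325 0.34127923 0.038     ]
 [0.45327201 0.35822509 0.038     ]
 [0.49086654 0.34903549 0.038     ]
 [0.48666014 0.36649995 0.038     ]
 [0.52298493 0.35635645 0.038     ]
 [0.51860708 0.37448951 0.038     ]]
[[317.0, 245.0], [317.0, 275.0], [316.0, 174.0], [316.0, 211.0], [316.0, 94.0], [316.0, 134.0]]
[[318.0, 244.0], [318.0, 274.0], [317.0, 173.0], [317.0, 210.0], [317.0, 93.0], [317.0, 133.0]]
[[315.0, 246.0], [315.0, 277.0], [315.0, 176.0], [315.0, 213.0], [315.0, 96.0], [315.0, 137.0]]
```

```bash
python3 -m pendant '[[-0.005,0,0.4,0,0,0,0],[-0.005,0,0.8,0,0,0,0],[-0.005,0,1,0,0,0,0],[-0.005,0,1,0,0,0,0],[-0.005,0,1,0,0,0,0]]'
python3 - <<'E'
from h import *
print(delta([.5055,.3615,.030],down(.240+np.pi)))
s=env.snapshot("wrist");cv2.imwrite("pics/w2.png",s["image"][:,:,::-1])
E
```

```text
time: 3.3
ee_pos: [0.5066, 0.3637, 0.0771]
ee_rot: [-0.373, 3.119, 0.0]
ft_force: [-0.1, -0.1, 0.6]
finger_gap: 0.0852
(array([ 0.0157, -0.019 ,  0.4713]), array([ 0.0003,  0.0004, -0.0022]))
```

View pics/w2.png

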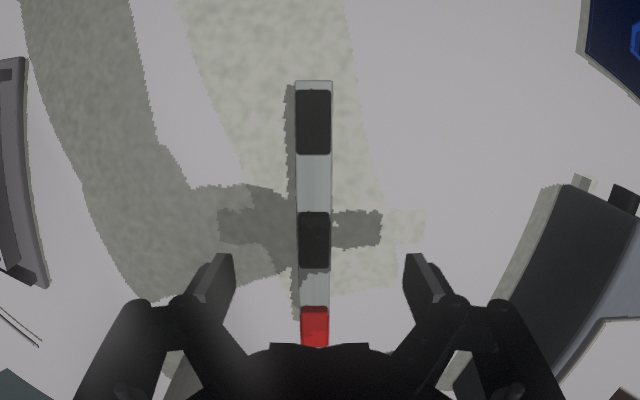

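```bash
python3 -m pendant '[[0.015,-0.02,0.25,0,0,0,0],[0.015,-0.02,0.45,0,0,0,0],[0.015,-0.02,0.47,0,0,0,0],[0.015,-0.02,0.47,0,0,0,0]]'
python3 - <<'E'
from h import *
s=env.snapshot("wrist")
print(onz(s,[[314,123],[314,240]],.038,True))
cv2.imwrite("pics/w3.png",s["image"][:,:,::-1])
E
```

```text
time: 3.75
ee_pos: [0.5069, 0.3612, 0.0309]
ee_rot: [-0.371, 3.118, 0.001]
ft_force: [-0.2, 0.3, 0.8]
finger_gap: 0.0853
[[0.43615811 0.34250272 0.038     ]
 [0.48092683 0.35303206 0.038     ]]
```

View pics/w3.png

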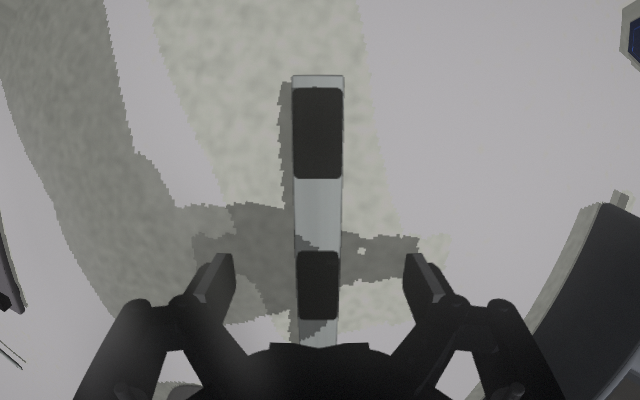

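```bash
python3 -m pendant '[[0,0,0,0,0,0,0.5],[0,0,0,0,0,0,1],[0,0,0,0,0,0,1],[0,0,0,0,0,0,1],[0,0,0,0,0,0,1],[0,0,0,0,0,0,1],[0,0,0,0,0,0,1],[0,0,0,0,0,0,1]]' 40
python3 - <<'E'
from h import *
s=env.snapshot("wrist")
st=env.sense()
w=onz(s,[[318,133],[318,285]],.038,True); print(w)
print(R.from_rotvec(st["ee_rot"]).inv().apply(w-st["ee_pos"]))
cv2.imwrite("pics/w4.png",s["image"][:,:,::-1])
E
```

```text
time: 4.6
ee_pos: [0.5067, 0.3606, 0.0297]
ee_rot: [-0.371, 3.119, -0.0]
ft_force: [1.1, -0.4, 2.4]
finger_gap: 0.0195
[[0.43893429 0.34413604 0.038     ]
 [0.50088612 0.35892214 0.038     ]]
[[ 0.06968655 -0.00013853 -0.00831984]
 [ 0.00599485 -0.00029271 -0.00826994]]
```

View pics/w4.png

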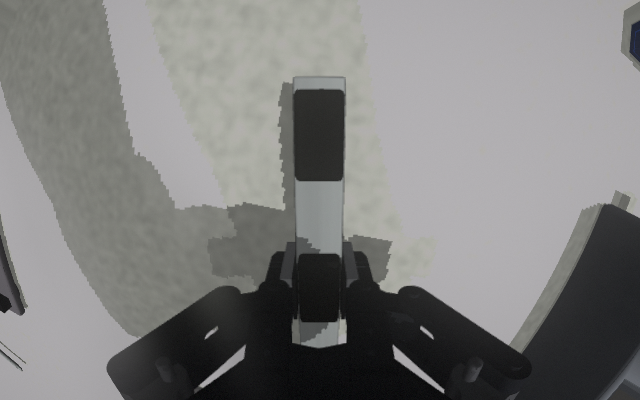

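```bash
python3 -m pendant '[[0,0,-0.3,0,0,0,1],[0,0,-0.7,0,0,0,1],[0,0,-1,0,0,0,1],[0,0,-1,0,0,0,1],[0,0,-1,0,0,0,1]]'
python3 - <<'E'
from fit import *
obs={}
for n in["top","scene","wrist"]:
    s=env.snapshot(n);cv2.imwrite(f"pics/{n}5.png",s["image"][:,:,::-1]); obs[n]=s
print(onz(obs["top"],[[222,145]],.15), onz(obs["top"],[[276,281]],.03))
print(delta([.50,.15,.17],down(.08+np.pi)))
t=obs["top"]["image"][150:260,290:415]; cv2.imwrite("pics/tc.png",cv2.resize(t,None,fx=5,fy=5,interpolation=cv2.INTER_CUBIC)[:,:,::-1])
t=obs["scene"]["image"][160:255,235:370]; cv2.imwrite("pics/sc.png",cv2.resize(t,None,fx=5,fy=5,interpolation=cv2.INTER_CUBIC)[:,:,::-1])
E
```

```text
time: 5.15
ee_pos: [0.5059, 0.3606, 0.1281]
ee_rot: [0.371, -3.118, 0.0]
ft_force: [0.4, -0.1, -4.5]
finger_gap: 0.019
[[0.68724573 0.30248278 0.15      ]] [[0.33532366 0.17102927 0.03      ]]
(array([ 0.5363, -2.0278, -0.4393]), array([-0.0028, -0.0081,  0.1997]))
```

View pics/wrist5.png

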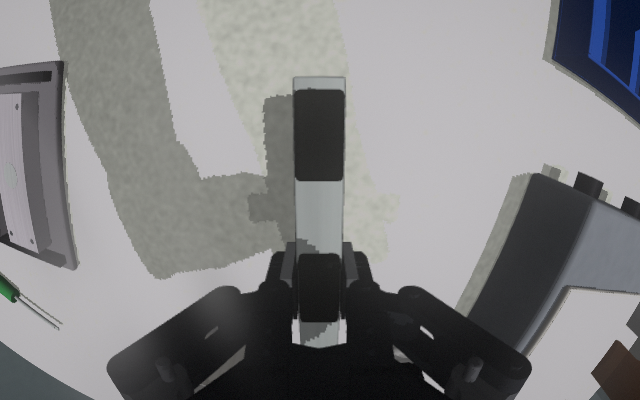

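View pics/sc.png

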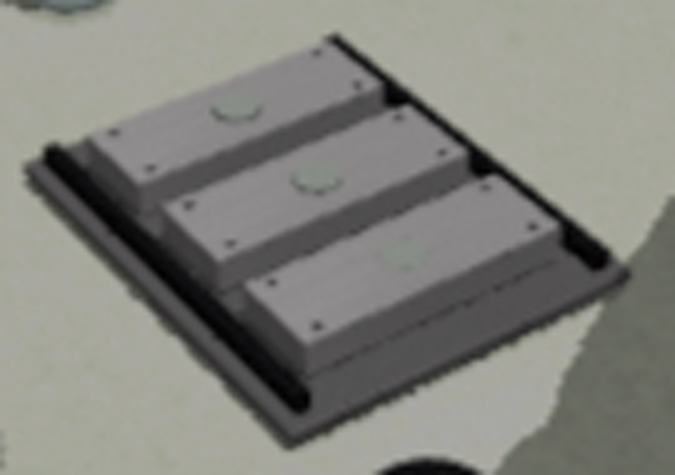

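View pics/tc.png

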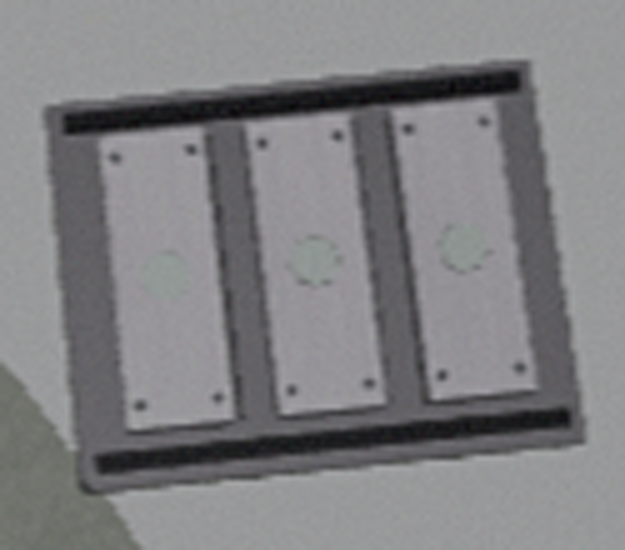

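Run:
```python
from h import *
T=env.snapshot("top");S=env.snapshot("scene")
f=lambda c,o:(np.array(c)+.5)/5-.5+o
top=f([(115,157),(191,149),(140,405),(219,397),(263,143),(337,135),(292,390),(369,383),(408,128),(484,121),(442,375),(519,368)],[290,150])
# order: far-left(+y), far-right, near-left, near-right (x+ is far)
sc=f([(317,326),(271,283),(533,227),(487,187),(231,243),(188,205),(442,152),(399,117),(151,168),(113,132),(357,85),(317,52)],[235,160])
A=ray(T,top);B=ray(S,sc);P=[]
for a,b in zip(A,B):
    M=np.c_[a,-b]; t=np.linalg.lstsq(M,np.asarray(S["origin"])-T["origin"],rcond=None)[0]
    p=T["origin"]+a*t[0];q=S["origin"]+b*t[1];P.append(np.r_[(p+q)/2,np.linalg.norm(p-q)])
P=np.array(P);
for k in range(3): 
    w=P[4*k:4*k+4]; print(k+1,w.mean(0).round(4),np.arctan2(*(w[0]+w[1]-w[2]-w[3])[[1,0]]))
for z in(.035,.041):
  print(z,[onz(T,top[4*k:4*k+4],z).mean(0).round(4).tolist() for k in range(3)],[onz(S,sc[4*k:4*k+4],z).mean(0).round(4).tolist() for k in range(3)])
```

```text
1 [0.5452 0.0374 0.0376 0.0017] 0.07859135415604482
2 [ 0.5519 -0.0475  0.0377  0.0019] 0.07899161565869907
3 [ 0.5589 -0.1322  0.0378  0.0023] 0.08189309857968716
0.035 [[0.545, 0.0379, 0.035], [0.5516, -0.0472, 0.035], [0.5586, -0.132, 0.035]] [[0.5441, 0.034, 0.035], [0.5507, -0.0515, 0.035], [0.5579, -0.1369, 0.035]]
0.041 [[0.5438, 0.038, 0.041], [0.5504, -0.0466, 0.041], [0.5573, -0.131, 0.041]] [[0.5479, 0.0403, 0.041], [0.5545, -0.0445, 0.041], [0.5616, -0.1292, 0.041]]
```

```bash
python3 -m pendant '[[0.1,-0.4,-0.2,0,0,0.1,1],[0.2,-0.8,-0.4,0,0,0.2,1],[0.27,-1,-0.44,0,0,0.2,1],[0.27,-1,-0.44,0,0,0.2,1]]'
python3 - <<'E'
from h import *
print(delta([.548,.0378,.14],down(.08+np.pi)))
E
```

```text
time: 5.8
ee_pos: [0.5038, 0.2544, 0.1738]
ee_rot: [-0.119, 3.139, -0.002]
ft_force: [0.4, 1.1, -4.4]
finger_gap: 0.0193
(array([-0.2762, -2.1928,  0.3411]), array([-0.0015,  0.0006, -0.005 ]))
```

```bash
python3 -m pendant '[[-0.05,-0.45,0,0,0,0,1],[-0.12,-0.9,0,0,0,0,1],[-0.14,-1,0,0,0,0,1]]';python3 -m pendant '[[-0.05,-0.45,0.1,0,0,0,1],[-0.12,-0.9,0.2,0,0,0,1],[-0.14,-1,0.3,0,0,0,1],[-0.14,-1,0.3,0,0,0,1],[-0.14,-1,0.3,0,0,0,1]]'
python3 - <<'E'
from h import *
print(delta([.548,.0378,.08],down(.08+np.pi)))
s=env.snapshot("wrist");cv2.imwrite("pics/w6.png",s["image"][:,:,::-1])
E
```

```text
time: 6.1
ee_pos: [0.5257, 0.1551, 0.1718]
ee_rot: [0.119, -3.138, 0.004]
ft_force: [-0.2, 0.8, -4.7]
finger_gap: 0.019
time: 6.6
ee_pos: [0.5465, 0.0611, 0.1422]
ee_rot: [0.126, -3.136, -0.003]
ft_force: [0.1, 0.5, -4.4]
finger_gap: 0.0192
(array([ 0.0022, -0.2344,  0.6218]), array([ 0.0022, -0.0032,  0.0003]))
```

View pics/w6.png

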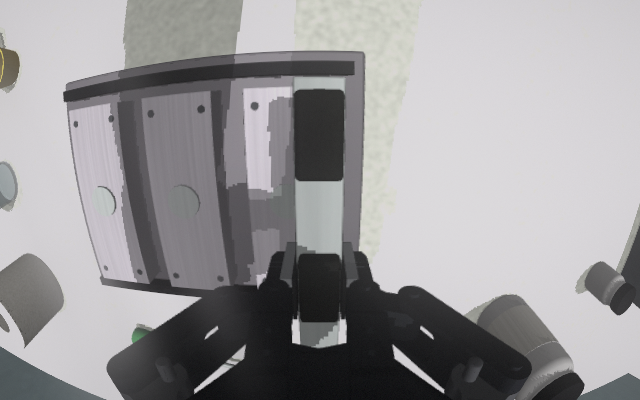

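```bash
python3 - <<'E'
from h import *
s=env.snapshot("wrist")
for h in ([(201,109),(151,114),(220,278),(176,276)],[(111,118),(75,124),(141,280),(105,282)]):
    w=onz(s,h,.038,True); print(w.round(4).tolist(),w.mean(0))
print(onz(s,[(254,105)],.038,True))
E
python3 -m pendant '[[0,-0.12,0.2,0,0,0,1],[0,-0.23,0.4,0,0,0,1],[0,-0.23,0.55,0,0,0,1],[0,-0.23,0.6,0,0,0,1],[0,-0.23,0.6,0,0,0,1]]'
python3 - <<'E'
from h import *
print(delta([.548,.0378,.0705],down(.08+np.pi)))
s=env.snapshot("wrist");cv2.imwrite("pics/w7.png",s["image"][:,:,::-1])
E
```

```text
[[0.4779, -0.0321, 0.038], [0.4818, -0.0762, 0.038], [0.6231, -0.0207, 0.038], [0.6279, -0.0651, 0.038]] [ 0.55268262 -0.04852056  0.038     ]
[[0.4844, -0.1179, 0.038], [0.4885, -0.1634, 0.038], [0.6403, -0.1069, 0.038], [0.6535, -0.1579, 0.038]] [ 0.56665143 -0.13652292  0.038     ]
[[0.47397134 0.00886297 0.038     ]]
time: 7.2
ee_pos: [0.5483, 0.0382, 0.0825]
ee_rot: [0.127, -3.137, -0.001]
ft_force: [0.2, 0.2, -3.7]
finger_gap: 0.0196
(array([ 0.0033, -0.004 ,  0.1198]), array([ 0.0011, -0.0025,  0.0014]))
```

View pics/w7.png

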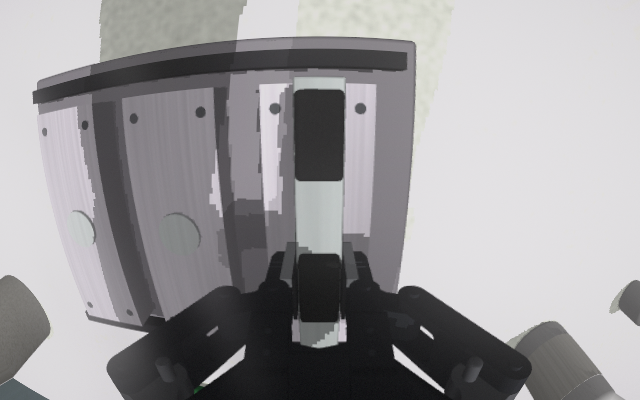

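```bash
python3 -m pendant '[[0,0,0.06,0,0,0,1],[0,0,0.12,0,0,0,1],[0,0,0.13,0,0,0,1],[0,0,0.13,0,0,0,1]]'
python3 -m pendant '[[0,0,0.01,0,0,0,1],[0,0,0.02,0,0,0,1],[0,0,0.02,0,0,0,1]]'
```

```text
time: 7.65
ee_pos: [0.5489, 0.0371, 0.07]
ee_rot: [0.125, -3.138, -0.0]
ft_force: [0.3, -0.6, -4.3]
finger_gap: 0.0193
time: 7.95
ee_pos: [0.5495, 0.037, 0.0696]
ee_rot: [-0.125, 3.138, -0.0]
ft_force: [-3.1, -0.8, 2.4]
finger_gap: 0.019
```

```bash
python3 -m pendant '[[0,0,-0.005,0,0,0,0.6],[0,0,-0.005,0,0,0,0.5],[0,0,-0.005,0,0,0,0.4],[0,0,-0.005,0,0,0,0.4]]'
python3 -m pendant '[[0,0,-0.3,0,0,0,0.4],[0,0,-0.6,0,0,0,0.4],[0,0,-0.7,0,0,0,0.4],[0,0,-0.7,0,0,0,0.4]]'
python3 - <<'E'
from fit import *
obs=[]
for n in["top","scene","wrist"]:
    s=env.snapshot(n)
    cv2.imwrite(f"pics/{n}8.png",s["image"][:,:,::-1])
    if n!="wrist":
        m=env.masks_of("edge_center",s)
        print(n,[d["bbox"] for d in m[:1]]); 
        if m: obs.append((s,m[0]["pixels"].astype(np.float32)))
for o in obs: print(fit([o],bar,[.545,.0375,.08],.038))
E
```

```text
time: 8.35
ee_pos: [0.5495, 0.037, 0.0689]
ee_rot: [-0.125, 3.139, -0.0]
ft_force: [-0.7, 0.0, 1.1]
finger_gap: 0.0511
time: 8.75
ee_pos: [0.5509, 0.0369, 0.141]
ee_rot: [-0.125, 3.134, -0.001]
ft_force: [-0.1, 0.4, -0.5]
finger_gap: 0.0513
top []
scene [[281.1, 188.2, 340.2, 229.4]]
(array([0.55342572, 0.03565188, 0.07350151]), np.float64(0.06166255474090576))
```

View pics/wrist8.png

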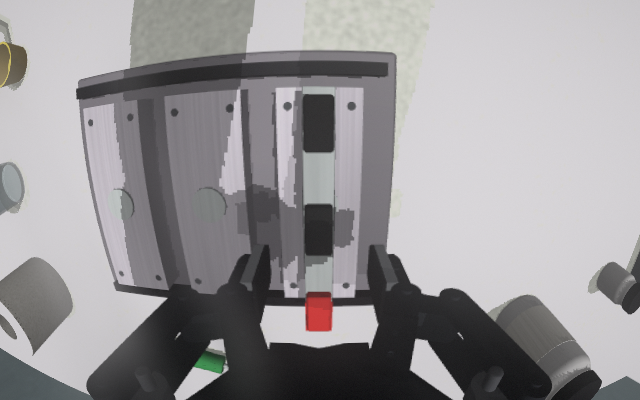

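View pics/scene8.png

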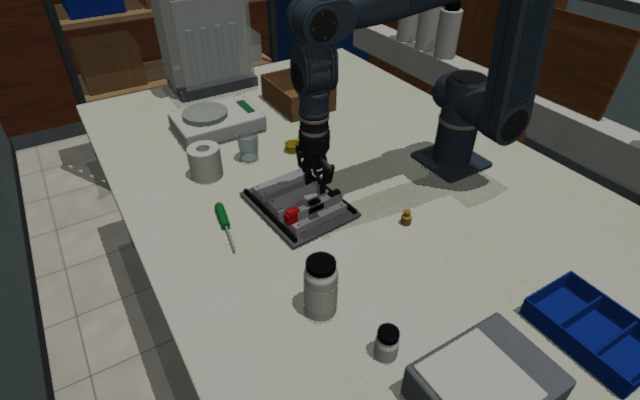

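Run:
```python
from h import *
s=env.snapshot("wrist")
w=onz(s,[(287,106),(352,106),(293,285),(347,285)],.038,True); print(w.round(4).tolist(),w.mean(0))
p=onz(s,[(319,93.5),(319,152.5),(319,204),(319,254),(319,295),(319,330)],.076,True);print(p.round(4).tolist(),p[2:4].mean(0),p.mean(0))
st=env.sense()
c=np.array([.548,.0365]);u=np.array([np.cos(.08),np.sin(.08)])
print(delta([*(c+.068*u),.13],down(.08+np.pi)),c+.068*u)
```

```text
[[0.474, 0.0091, 0.038], [0.4704, 0.054, 0.038], [0.6186, 0.0207, 0.038], [0.6151, 0.0662, 0.038]] [0.54452577 0.03749544 0.038     ]
[[0.464, 0.0305, 0.076], [0.4983, 0.0332, 0.076], [0.5303, 0.0357, 0.076], [0.5652, 0.0385, 0.076], [0.599, 0.0411, 0.076], [0.6335, 0.0439, 0.076]] [0.54775466 0.03710611 0.076     ] [0.54838017 0.03715901 0.076     ]
(array([-0.6792, -0.0053,  0.0664]), array([ 0.0006, -0.0042, -0.0004])) [0.61578252 0.0419342 ]
```

```bash
python3 -m pendant '[[-0.3,0,0,0,0,0,1],[-0.68,0,0,0,0,0,1],[-0.68,0,0.1,0,0,0,1],[-0.68,0,0.2,0,0,0,1],[-0.68,0,0.27,0,0,0,1],[-0.68,0,0.27,0,0,0,1],[-0.68,0,0.27,0,0,0,1]]' 20
python3 - <<'E'
from h import *
s=env.snapshot("wrist");cv2.imwrite("pics/w9.png",s["image"][:,:,::-1])
print(env.sense())
E
```

```text
time: 9.75
ee_pos: [0.616, 0.0424, 0.1119]
ee_rot: [0.125, -3.139, -0.0]
ft_force: [0.4, -0.1, -0.1]
finger_gap: 0.0002
{'time': 9.8, 'q': array([-3.97733714e-02,  3.02748558e-01,  1.02175471e-01,  1.36950953e+00,
       -1.03474243e-05, -1.19491011e-01]), 'joint_velocities': array([ 0.00070652, -0.00147119,  0.01714676, -0.00150873,  0.00028255,
        0.00062771]), 'effort': array([-2.03765201e-03, -4.26177335e+01,  3.12830150e+01,  2.40113307e-02,
       -3.14050294e-04, -7.19229229e-05]), 'ee_pos': array([0.61653329, 0.0424154 , 0.11249491]), 'ee_rot': array([-1.25158699e-01,  3.13838736e+00, -1.05358646e-04]), 'ft_force': array([-0.47293868,  0.13425885,  0.32879444]), 'moment': array([-0.00598196, -0.00130781, -0.002383  ]), 'finger_gap': 0.00021731440386216357}
```

View pics/w9.png

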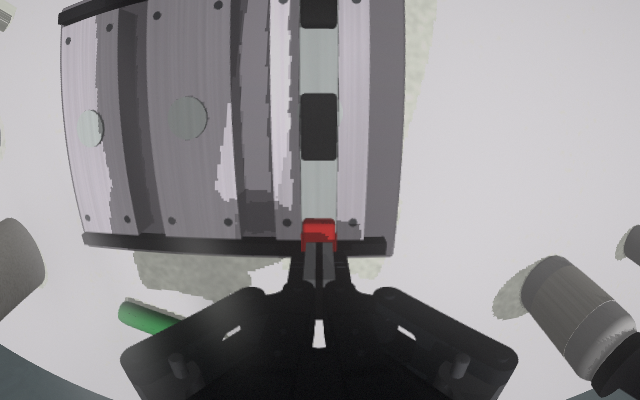

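```bash
python3 -m pendant '[[0,0,0.04,0,0,0,1],[0,0,0.08,0,0,0,1],[0,0,0.08,0,0,0,1]]'
python3 -m pendant '[[0,0,0.01,0,0,0,1],[0,0,0.01,0,0,0,1]]'
python3 -m pendant '[[0,0,0.01,0,0,0,1],[0,0,0.01,0,0,0,1]]'
```

```text
time: 10.1
ee_pos: [0.6165, 0.0424, 0.1032]
ee_rot: [0.125, -3.138, -0.0]
ft_force: [0.6, 0.4, -0.2]
finger_gap: 0.0001
time: 10.3
ee_pos: [0.6169, 0.0424, 0.1029]
ee_rot: [0.125, -3.139, 0.0]
ft_force: [-0.3, -0.8, -0.3]
finger_gap: 0.0001
time: 10.5
ee_pos: [0.6171, 0.0424, 0.1026]
ee_rot: [-0.125, 3.139, -0.0]
ft_force: [-2.0, 0.7, 3.4]
finger_gap: -0.0003
```

```bash
python3 -m pendant '[[0,0,0.005,0,0,0,1],[0,0,0.005,0,0,0,1],[0,0,0.005,0,0,0,1]]'
python3 -m pendant '[[0,0,0.004,0,0,0,1],[0,0,0.004,0,0,0,1],[0,0,0.004,0,0,0,1],[0,0,0.004,0,0,0,1]]'
python3 - <<'E'
from h import *
s=env.snapshot("wrist");cv2.imwrite("pics/w10.png",s["image"][:,:,::-1])
s=env.snapshot("scene");cv2.imwrite("pics/s10.png",cv2.resize(s["image"][150:260,230:380],None,fx=5,fy=5,interpolation=cv2.INTER_CUBIC)[:,:,::-1])
st=env.sense();print(st["ee_pos"],st["ft_force"])
E
```

```text
time: 10.8
ee_pos: [0.6171, 0.0424, 0.1023]
ee_rot: [-0.125, 3.138, -0.0]
ft_force: [-2.1, -0.1, 4.6]
finger_gap: -0.0001
time: 11.2
ee_pos: [0.6171, 0.0424, 0.1022]
ee_rot: [-0.125, 3.138, -0.0]
ft_force: [-3.6, 0.1, 6.8]
finger_gap: 0.0
[0.61706917 0.04239169 0.1021394 ] [-2.46524684e+00  5.19436117e-03  5.68532527e+00]
```

View pics/w10.png

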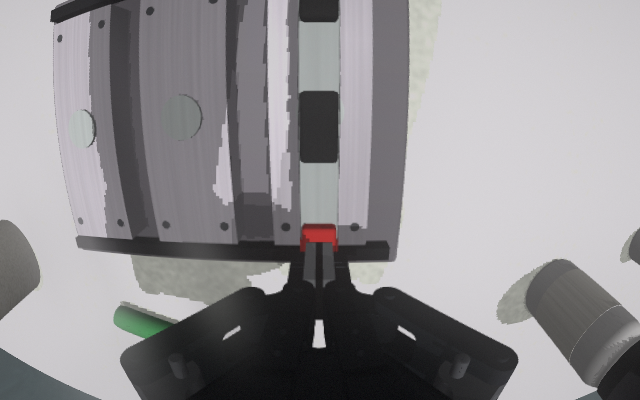

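View pics/s10.png

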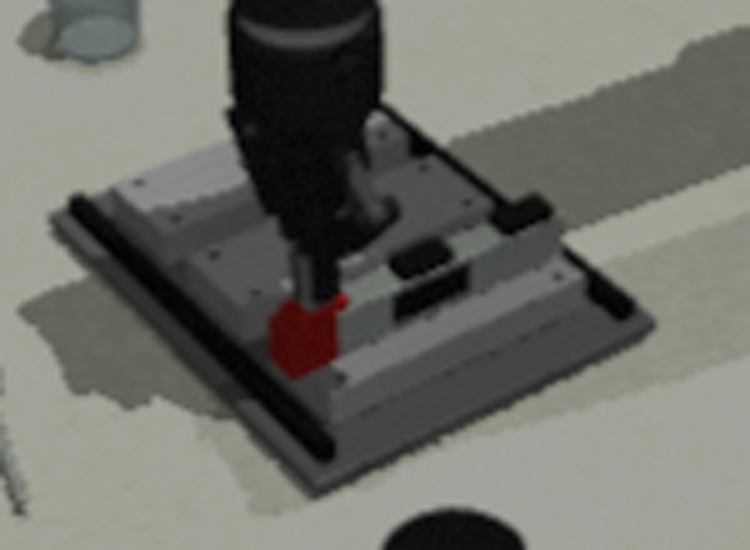

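```bash
python3 -m pendant '[[0,0,-0.15,0,0,0,1],[0,0,-0.25,0,0,0,1],[0.4,0,-0.25,0,0,0,1],[0.8,0,-0.25,0,0,0,1],[1,0,-0.25,0,0,0,1],[1,0,-0.25,0,0,0,1]]'
python3 - <<'E'
from h import *
c=np.array([.548,.0370]);u=np.array([np.cos(.08),np.sin(.08)])
print(delta([*(c-.066*u),.112],down(.08+np.pi)))
s=env.snapshot("wrist");cv2.imwrite("pics/w11.png",s["image"][:,:,::-1])
E
```

```text
time: 11.9
ee_pos: [0.5152, 0.0345, 0.1262]
ee_rot: [0.125, -3.138, -0.0]
ft_force: [0.2, 0.0, 0.2]
finger_gap: -0.0001
(array([ 0.3306, -0.0013,  0.1424]), array([ 0.0001, -0.0015, -0.0006]))
```

View pics/w11.png

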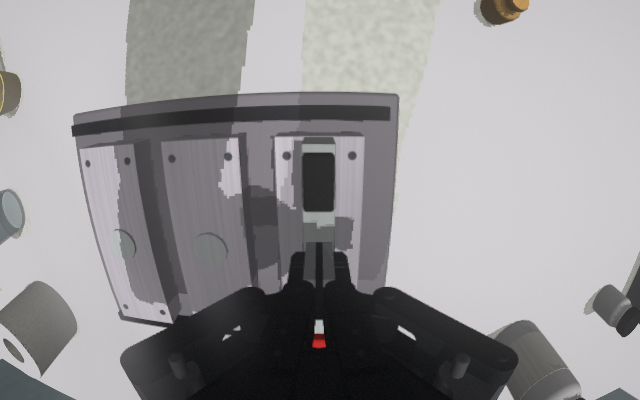

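```bash
python3 -m pendant '[[0.33,0,0,0,0,0,1],[0.33,0,0.1,0,0,0,1],[0.33,0,0.13,0,0,0,1],[0.33,0,0.13,0,0,0,1]]'
python3 -m pendant '[[0,0,0.03,0,0,0,1],[0,0,0.03,0,0,0,1]]'
python3 -m pendant '[[0,0,0.03,0,0,0,1],[0,0,0.03,0,0,0,1]]'
python3 -m pendant '[[0,0,0.015,0,0,0,1],[0,0,0.015,0,0,0,1]]'
```

```text
time: 12.35
ee_pos: [0.4855, 0.0318, 0.1127]
ee_rot: [-0.125, 3.138, 0.0]
ft_force: [0.1, -0.3, -0.5]
finger_gap: -0.0001
time: 12.55
ee_pos: [0.4851, 0.0318, 0.1099]
ee_rot: [-0.125, 3.139, -0.0]
ft_force: [0.8, 0.6, -0.2]
finger_gap: -0.0
time: 12.75
ee_pos: [0.4844, 0.0318, 0.1066]
ee_rot: [0.125, -3.139, -0.0]
ft_force: [-0.5, 0.1, -0.3]
finger_gap: 0.0
time: 12.95
ee_pos: [0.4843, 0.0318, 0.1052]
ee_rot: [0.125, -3.139, -0.0]
ft_force: [1.1, 0.4, -0.3]
finger_gap: -0.0002
```

```bash
python3 -m pendant '[[0,0,0.015,0,0,0,1],[0,0,0.015,0,0,0,1]]'
python3 -m pendant '[[0,0,0.01,0,0,0,1],[0,0,0.01,0,0,0,1]]'
python3 -m pendant '[[0,0,0.005,0,0,0,1],[0,0,0.005,0,0,0,1]]'
```

```text
time: 13.15
ee_pos: [0.4842, 0.0318, 0.1037]
ee_rot: [0.125, -3.139, -0.0]
ft_force: [0.1, 0.1, 0.7]
finger_gap: 0.0001
time: 13.35
ee_pos: [0.4845, 0.0318, 0.1029]
ee_rot: [-0.125, 3.139, -0.0]
ft_force: [0.3, 0.8, -0.0]
finger_gap: -0.0004
time: 13.55
ee_pos: [0.4845, 0.0318, 0.1027]
ee_rot: [-0.125, 3.139, -0.0]
ft_force: [-0.2, 0.1, 2.5]
finger_gap: -0.0001
```

```bash
python3 -m pendant '[[0,0,0.006,0,0,0,1],[0,0,0.006,0,0,0,1],[0,0,0.006,0,0,0,1]]'
python3 -m pendant '[[0,0,0.003,0,0,0,1],[0,0,0.003,0,0,0,1],[0,0,0.003,0,0,0,1],[0,0,0.003,0,0,0,1]]'
python3 - <<'E'
from h import *
s=env.snapshot("scene");cv2.imwrite("pics/s12.png",cv2.resize(s["image"][150:260,230:380],None,fx=5,fy=5,interpolation=cv2.INTER_CUBIC)[:,:,::-1])
st=env.sense();print(st["ee_pos"],st["ft_force"])
E
```

```text
time: 13.85
ee_pos: [0.4845, 0.0318, 0.1024]
ee_rot: [-0.125, 3.139, -0.0]
ft_force: [-2.0, -0.1, 4.7]
finger_gap: 0.0001
time: 14.25
ee_pos: [0.4845, 0.0318, 0.1021]
ee_rot: [-0.125, 3.139, -0.0]
ft_force: [-2.3, 0.1, 6.3]
finger_gap: -0.0002
[0.48448271 0.0318188  0.10213752] [-2.39561142 -0.47349069  5.69737245]
```

View pics/s12.png

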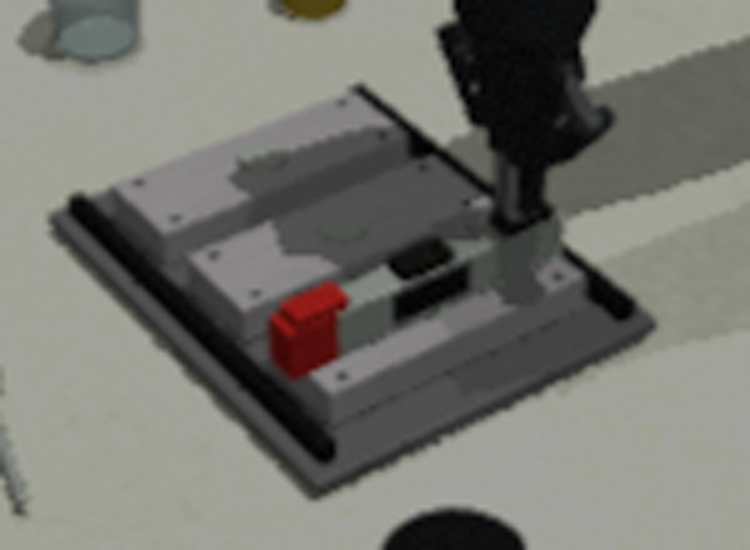

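```bash
python3 -m pendant '[[0,0,-0.15,0,0,0,1],[0,0,-0.5,0,0,0,1],[0,0,-0.9,0,0,0,1],[0.2,0,-1,0,0,0,1],[0.5,0,-1,0,0,0,1],[0.5,0,-1,0,0,0,1],[0.5,0,-1,0,0,0,1]]'
python3 - <<'E'
from h import *
s=env.snapshot("wrist");cv2.imwrite("pics/w13.png",s["image"][:,:,::-1])
s=env.snapshot("top");cv2.imwrite("pics/t13.png",cv2.resize(s["image"][150:260,290:415],None,fx=5,fy=5,interpolation=cv2.INTER_CUBIC)[:,:,::-1])
E
```

```text
time: 15.0
ee_pos: [0.4344, 0.0278, 0.2009]
ee_rot: [-0.125, 3.139, 0.0]
ft_force: [1.0, 0.0, -0.2]
finger_gap: -0.0001
```

View pics/w13.png

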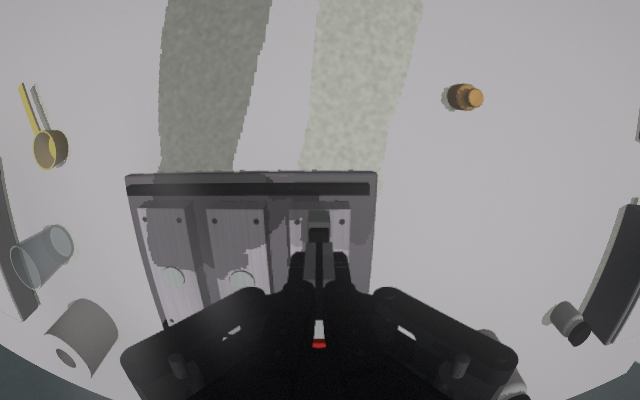

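View pics/t13.png

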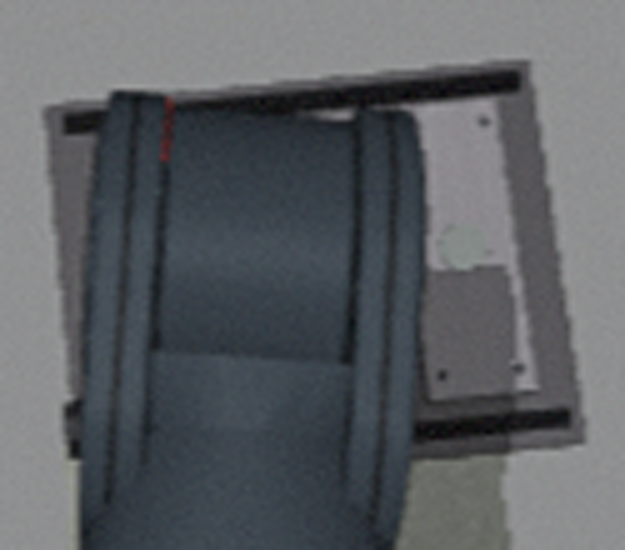

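```bash
python3 -m pendant '[[0.3,0.4,-0.3,0,0,0,1],[0.6,0.8,-0.4,0,0,0,1],[0.6,1,-0.4,0,0,0,1]]'
python3 -m pendant '[[0,0.4,0,0,0,0,1],[0,0.8,0,0,0,0,1],[0,1,0,0,0,0,1],[0,1,0,0,0,0,1],[0,1,0,0,0,0,1]]'
python3 - <<'E'
from fit import *
for n in["top","scene"]:
    s=env.snapshot(n)
    m=env.masks_of("edge_center",s)
    b=[290,150,415,260] if n=="top" else [235,160,370,255]
    cv2.imwrite(f"pics/{n}14.png",cv2.resize(s["image"][b[1]:b[3],b[0]:b[2]],None,fx=5,fy=5,interpolation=cv2.INTER_CUBIC)[:,:,::-1])
    if m: print(n,fit([(s,m[0]["pixels"].astype(np.float32))],bar,[.547,.037,.08],.039))
E
```

```text
time: 15.4
ee_pos: [0.3661, 0.1242, 0.2435]
ee_rot: [-0.125, 3.137, 0.002]
ft_force: [0.4, -0.5, 0.5]
finger_gap: 0.0002
time: 15.9
ee_pos: [0.359, 0.2225, 0.241]
ee_rot: [0.127, -3.138, 0.002]
ft_force: [0.1, -0.4, 0.5]
finger_gap: -0.0002
top (array([0.54887385, 0.03923708, 0.08245581]), np.float64(0.09398084878921509))
scene (array([0.55272679, 0.03630408, 0.05645458]), np.float64(0.08638167381286621))
```

View pics/top14.png

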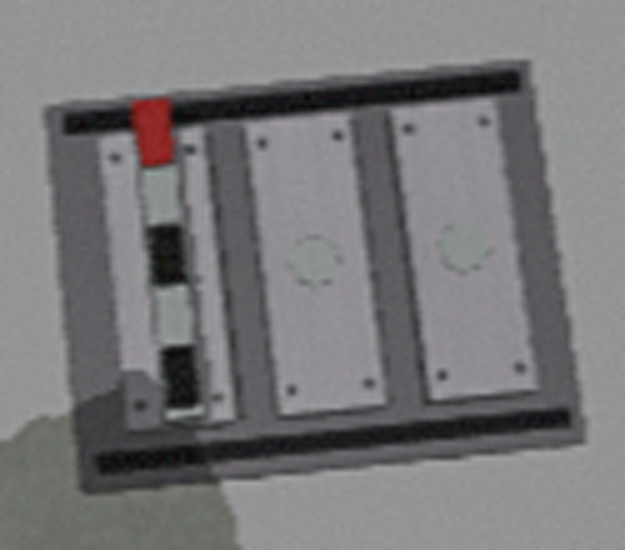

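View pics/scene14.png

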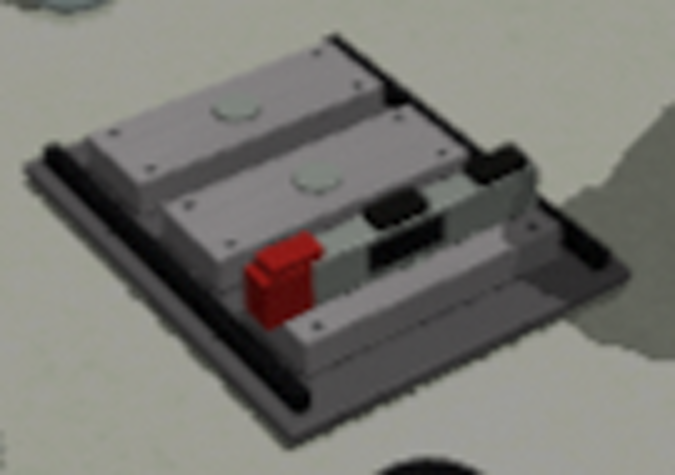

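Run:
```python
from rig import env
st=env.sense();print(st["time"],abs(st["joint_velocities"]).max())
print(env.sign_off())
```

```text
16.1 0.0048803061230719
the job is handed in; nothing more can be done
None
```

I found no rocking on face_1, the +y plate, and left the straightedge lying centred and released on it. I handed the job in at 16.1 s of robot time. I did not test the other two plates. I tried face_1 first because its seat showed no rim shadow in the pictures.

- **Presses:** I pressed the red pad and then the plain pad with closed fingertips. Each press reached about 6 N and was held for over half a second. The pads met the fingers at the same height, about 102.8 mm TCP, and gave only as much as the rubber should. Pictures taken during the two presses show the bar in the same place.
- **Final position:** the top and wrist cameras put the bar about 3 to 5 mm off the plate's centre, towards the red end, and aligned with it to within about 0.01 rad.
- **Disagreement:** the scene-camera fit gave about 8 mm off centre and 0.025 rad. That is still within the 15 mm and 0.12 rad limits.
- **Rest of the bench:** the arm was clear and nearly still at the end, and no move went near a bystander. I did not re-measure the bystanders' positions.

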